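Check two trolley brake levers and hold in the sound one

ROBOT

A 6-joint arm with a two-finger parallel gripper is mounted at the origin on a cart in front of the work surface, level with it; the furniture and walls round the work are solid. World frame = base frame: x ahead of the robot, y to its left, z up, the work surface at z = 0. Lengths are in m, angles in degrees, forces in N, time in s.
With the tool pointing down it reaches from about 0.4 to 0.825 m from the base axis. Payload 7 kg.
Tool frame: the origin (TCP) lies at the centre of the arm's flange, where the gripper is bolted on; the fingertips stand 173 mm ahead of it and the grasp point (between the pads) lies 155 mm ahead of it (arm.nose_length is the distance from the TCP to the fingertips, in m); z points along the fingers, y is the line along which they close (so a half turn about z gives the same grasp; the last joint's range is limited). The gripper opens to 85 mm and grips with 20 to 120 N. Pads are 22 mm wide; open, the fingers measure 114 mm over their backs; the gripper's body (76 mm by 85 mm) begins 54 mm behind the grasp point. The pads swing forward as they close: fully open they stand 13 mm farther back than shut.
Start: joints at [-55.858, 20.546, 0.682, 0, -70.136, -16.507], TCP at [0.204, -0.643, 0.405] pointing down, gripper open.
Joint ranges: [-176.03, 176.03], [-82.01, 121.73], [-58.28, 71.71], [-173.87, 95.51], [-174.79, -0.11], [-173.66, 173.66]. Speed limits (degrees/s): [136.94, 136.94, 172.46, 180, 180, 180].

INTERFACE

Orientations are given as a 3x3 rotation matrix whose columns are the frame's x, y, z axes.
In Python, from workcell import telemetry, eyes, arm gives the robot as it stands.
- The arm moves only by the shell command python3 -m crank 'ROWS'. ROWS is JSON, a list of rows, each an object with "dp": the shift along the tool's x, y, z in mm, a list of three; "delta_rot": the turn, a rotation vector about the tool's x, y, z in degrees, a list of three; "fingers": the closure, from 0 (fully open) to 1 (shut). In form: [{"dp": [dx, dy, dz], "delta_rot": [rx, ry, rz], "fingers": fingers}, ...]. A call has 1 to 12 rows; each row shifts and turns the commanded pose from where the row before left it, along the tool's axes as they then stand; what a row does not reach is not made up. A row lasts 1/10 s, in which the tool goes at most 50 mm and 8.59 degrees, less where a joint would pass 70% of its speed; a pose out of reach is approached as far as the arm can. A call is refused whole if a number of a shift passes 50 or a number of a turn 8.59, either way. A call with a gripper value outside its range is refused whole. The fingers move at their own pace and stop on an object; the grip force is fixed at half the most. Time passes only in rows, so rows that do not move let the fingers close. It gives the time, the measured TCP pose, the force, the opening and the grip force at its end, in the units of the state.
- telemetry.read_state(): the state, without advancing time (a new reading comes with each control period).
- eyes.snapshot(name): name is "scene" or "top" or "wrist"; returns a dict with "image" (400x640x3 uint8, blue, green, red), "range_z" (400x640 float32, m along the optical axis (not along the pixel's ray), 0 where there is no reading), "camera_matrix" (3x3 intrinsics, pixels), "pose" (4x4, takes a point from camera to world coordinates); the wrist camera has in their place "T_tool_cam" (4x4, takes a point from camera to tool coordinates, whose origin is the TCP and whose axes are the flange's). Camera axes: x right, y up, looking along -z (the intrinsics and any distortion apply to the point x, -y, -z); pixel columns grow to the right and rows downward; lengths in m; the calibration is good to about 2 mm. A picture is of the moment at which its call begins: read the wrist's pose just before it.
- arm.finish_job(): hands the job in; it is judged then, once.
The state is a dict: "clock": time; "joint_pos": joint angles; "dq": joint speeds; "joint_torque": joint torques, N m; "position": TCP position; "ee_rot": TCP orientation; "wrist_force": force on the tool from outside, world axes, zero at the start; "wrist_torque": the same for the moment, N m; "grip_width": opening from 0.0 (shut) to 1.0 (fully open); "gripper_force": force on a finger pad.
Only numpy, scipy, OpenCV 4.12 (cv2) and the standard library are available. Lean on these libraries where they do the work, as an engineer would, in place of code of your own. Each camera call takes 0.05 s, during which the arm holds its last target. There are 200 camera calls.

TASK

Two alike brake handles from a lab trolley are mounted on the bench; one lever is worn and comes right in to its bar, the other stops short of it. With the outside of the fingers, from the side away from the bar, press both levers in as far as they go, one at a time, letting one spring fully out before pressing the other, to find out which is which; then finish while holding the sound one, the one that stops short, pressed in firmly against its stop and the worn one left out. Do not grip the levers or the bars, put no finger between lever and bar, do not force them, and leave the other things on the bench where they are.

Things in the scene. Friction and masses are not known exactly. Their poses are not given: they have to be found in the camera images.
- handle_p: 250 mm of trolley push bar with a hand brake lever, fixed on a grey 100 x 260 mm bench mount; both handles look alike, one (not known which) is worn. Origin: underside centre of the mount; x points from the lever side to the bar side, away from the robot, y along the bar towards the lever's pivot. Highest point 119 mm.
- bar_p (a point): Horizontal bar of handle_p with a black rubber grip, 30 mm in diameter, axis 100 mm above the bench; this point lies on the axis at mid-length, axes as the handle's. The lever's upright pivot pin is at x = -20.5 mm, y = +80 mm, same height.
- blade_p (a point): Blade of the lever of handle_p: aluminium, red strip on its outer face, 10 mm thick (x), 18 high (z), long in y (-40 to +105 mm), 18 mm ball end at y = -42. This point: mid-thickness, the place to press, 110 mm from the pivot, 100 mm above the bench. Moves with the lever: +x is the way to press, to the bar, +y along the blade to the pivot. Outer face x = -5 mm.
- lever_p (a joint): Lever angle of handle_p, rad, about its upright pivot: 0 = sprung fully out, grows as pressed. A spring returns it (2.5 N at the press place when out, 7 N at 0.44). The worn lever, not known which, goes on to 0.44, blade against the grip; the sound one meets a firm stop at 0.27, its ball end still about 25 mm short of the grip.
- handle_q: 250 mm of trolley push bar with a hand brake lever, fixed on a grey 100 x 260 mm bench mount; both handles look alike, one (not known which) is worn. Origin: underside centre of the mount; x points from the lever side to the bar side, away from the robot, y along the bar towards the lever's pivot. Highest point 119 mm.
- bar_q (a point): Horizontal bar of handle_q with a black rubber grip, 30 mm in diameter, axis 100 mm above the bench; this point lies on the axis at mid-length, axes as the handle's. The lever's upright pivot pin is at x = -20.5 mm, y = +80 mm, same height.
- blade_q (a point): Blade of the lever of handle_q: aluminium, red strip on its outer face, 10 mm thick (x), 18 high (z), long in y (-40 to +105 mm), 18 mm ball end at y = -42. This point: mid-thickness, the place to press, 110 mm from the pivot, 100 mm above the bench. Moves with the lever: +x is the way to press, to the bar, +y along the blade to the pivot. Outer face x = -5 mm.
- lever_q (a joint): Lever angle of handle_q, rad, about its upright pivot: 0 = sprung fully out, grows as pressed. A spring returns it (2.5 N at the press place when out, 7 N at 0.44). The worn lever, not known which, goes on to 0.44, blade against the grip; the sound one meets a firm stop at 0.27, its ball end still about 25 mm short of the grip.
- screwdriver: Screwdriver with a yellow handle, 149 x 17 x 17 mm, lying on the bench near its front edge; bystander, origin at the centre of its underside.
- meter: White hand-held thermometer, 144 x 66 x 28 mm, lying on its back at the right; bystander, origin at the centre of its underside.
- tape: Broad roll of packing tape, 96 mm across, 48 mm high, lying at the right; bystander, origin at the centre of its underside.
- bottle: White plastic sample bottle, 62 x 62 x 142 mm, standing behind the handles; bystander, origin at the centre of its underside.
- beaker: Beaker, 75 mm across, 94 mm high, standing behind the handles; bystander, origin at the centre of its underside.
- timer: Grey bench timer, 58 x 58 x 18 mm, lying at the left; bystander, origin at the centre of its underside.

How it is judged:
By the outcome, as a careful person would: the job done as asked, in the order asked, and still so for the second after the job is handed in, while the arm keeps its last pose, push and grip.
It also fails if it takes over 72 s, if anything falls off the work surface, if the arm or the gripper's body presses on something with over 40 N, if the wrist force passes 120 N, or if a joint passes its speed limit or range.

## Working session

There is one attempt and no reset: what is moved stays moved. The work goes in short steps, Python scripts to look and compute and a shell command to move; the robot and the scene stay as the last step left them, time stands still between calls to the robot, and variables do not carry over. Pictures are saved under pics/ and viewed, at most 10 in all, crops included, and the job is handed in when it is done.

```bash
ls; mkdir -p pics; python3 - <<'E'
from workcell import telemetry, eyes, arm
import cv2,numpy as np
s=telemetry.read_state();print({k:np.round(v,3).tolist() for k,v in s.items()})
for n in("scene","top"):
    d=eyes.snapshot(n);cv2.imwrite(f"pics/{n}0.png",d["image"]);np.savez(f"pics/{n}0.npz",**d)
    print(n,d["camera_matrix"].round(1).tolist(),np.round(d["pose"],3).tolist(),d.keys())
E
```

```text
pics
{'clock': 0.0, 'joint_pos': [-55.859, 20.591, 0.634, -0.021, -70.135, -16.507], 'dq': [-0.007, -0.005, 0.073, -0.076, 0.017, 0.058], 'joint_torque': [0.0, -58.332, 29.342, 6.937, -0.006, 0.0], 'position': [0.204, -0.643, 0.404], 'ee_rot': [[-0.953, -0.303, -0.001], [-0.303, 0.953, 0.002], [0.0, 0.002, -1.0]], 'wrist_force': [0.613, -0.409, 1.106], 'wrist_torque': [-0.022, 0.021, 0.046], 'gripper_force': 0.0, 'grip_width': 0.999}
scene [[418.5, 0.0, 317.7], [0.0, 418.5, 197.6], [0.0, 0.0, 1.0]] [[-0.821, 0.373, -0.432, -0.141], [-0.571, -0.526, 0.631, 1.039], [0.008, 0.765, 0.645, 1.189], [0.0, 0.0, 0.0, 1.0]] dict_keys(['image', 'range_z', 'camera_matrix', 'pose'])
top [[382.9, 0.0, 325.0], [0.0, 382.9, 197.7], [0.0, 0.0, 1.0]] [[0.011, 0.997, -0.08, 0.471], [-1.0, 0.011, 0.004, -0.03], [0.005, 0.08, 0.997, 1.35], [0.0, 0.0, 0.0, 1.0]] dict_keys(['image', 'range_z', 'camera_matrix', 'pose'])
```

View pics/top0.png

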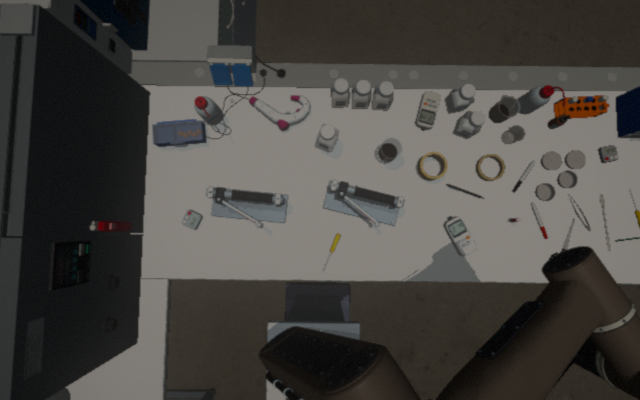

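View pics/scene0.png

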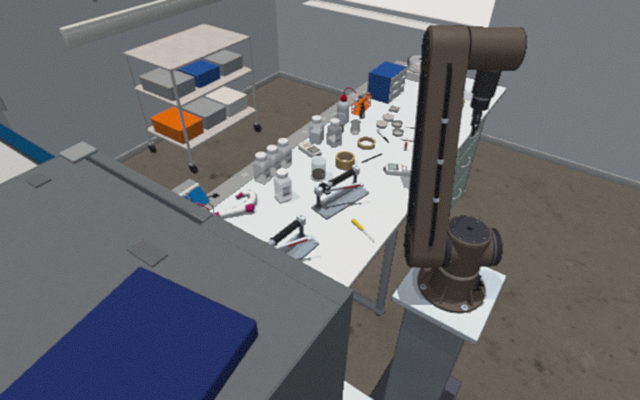

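```bash
cat > m.py <<'E'
import numpy as np,cv2
def cloud(d,T=None):
    K=d["camera_matrix"];T=d["pose"] if T is None else T
    z=d["range_z"];v,u=np.mgrid[:z.shape[0],:z.shape[1]]
    P=np.stack([(u-K[0,2])/K[0,0]*z,-(v-K[1,2])/K[1,1]*z,-z],-1)
    P=P@T[:3,:3].T+T[:3,3]; P[z==0]=np.nan
    return P
E
python3 - <<'E'
from m import *
d=np.load("pics/top0.npz");P=cloud(d);im=d["image"].astype(int)
for n,(u0,u1) in dict(left=(203,295),right=(318,410)).items():
    Q=P[175:240,u0:u1].reshape(-1,3);C=im[175:240,u0:u1].reshape(-1,3)
    m=(Q[:,2]>.004)&(Q[:,2]<.03);r=cv2.minAreaRect((Q[m,:2]*1000).astype(np.float32));print(n,"mount",r,np.median(Q[m,2]))
    b=(Q[:,2]>.08)&(Q[:,2]<.13)&(C.max(1)<70)
    X=Q[b];c=X.mean(0);w=np.linalg.svd(X[:,:2]-c[:2])[2][0];print("dark bar",b.sum(),c.round(3),np.degrees(np.arctan2(w[1],w[0])).round(1),((X[:,:2]-c[:2])@w).min().round(3),((X[:,:2]-c[:2])@w).max().round(3))
for (u,v) in [(262,226),(240,213),(225,205),(212,191),(283,199),(375,226),(355,211),(340,200),(330,186),(402,197),(336,238),(326,265),(192,218)]:
    print(u,v,P[v,u].round(3))
i=d["image"][165:280,170:420];cv2.imwrite("pics/c1.png",cv2.resize(i,None,fx=3.2,fy=3.2,interpolation=cv2.INTER_CUBIC))
E
```

```text
left mount ((544.0697021484375, 233.61965942382812), (226.0122833251953, 321.527099609375), 0.9674681425094604) 0.011298651024035933
dark bar 511 [0.573 0.229 0.113] -93.1 -0.099 0.128
right mount ((548.0880126953125, -172.0675048828125), (225.65084838867188, 321.4823913574219), 0.5956658124923706) 0.011655869004697728
dark bar 465 [ 0.584 -0.168  0.113] 77.9 -0.105 0.104
262 226 [0.477 0.184 0.003]
240 213 [0.518 0.239 0.109]
225 205 [0.549 0.314 0.011]
212 191 [0.587 0.329 0.122]
283 199 [0.565 0.102 0.102]
375 226 [ 0.481 -0.213 -0.   ]
355 211 [ 0.532 -0.141  0.012]
340 200 [ 0.57  -0.088  0.018]
330 186 [ 0.608 -0.051  0.114]
402 197 [ 0.574 -0.284  0.119]
336 238 [ 0.438 -0.075  0.021]
326 265 [ 0.344 -0.042 -0.   ]
192 218 [0.502 0.426 0.014]
```

View pics/c1.png

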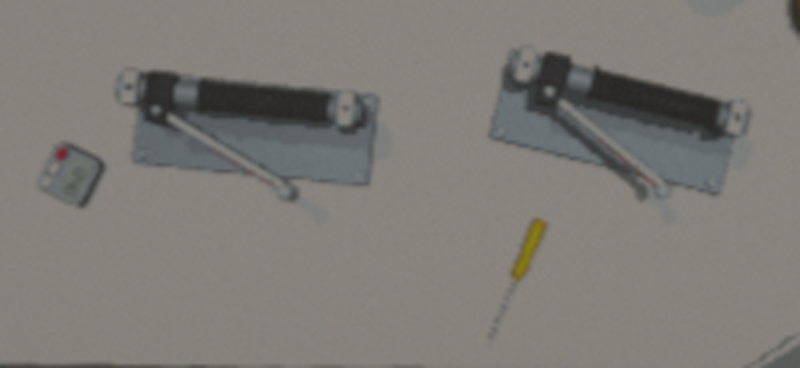

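```bash
cat >> m.py <<'E'
def ray(d,u,v,h):
    K=d["camera_matrix"];T=d["pose"];r=T[:3,:3]@np.array([(u-K[0,2])/K[0,0],-(v-K[1,2])/K[1,1],-1]);o=T[:3,3]
    return o+r*(h-o[2])/r[2]
E
python3 - <<'E'
from m import *
d=np.load("pics/top0.npz")
f=lambda a,b,h:ray(d,170+a/3.2,165+b/3.2,h)[:2]
for n,pa,pb,pv,ball,cor in [("left",(128,87),(346,108),(157,111),(287,190),[(133,161),(368,184),(378,97)]),("right",(524,65),(737,118),(549,92),(660,190),[(490,136),(719,193)])]:
    A=f(*pa,.119);B=f(*pb,.119);V=f(*pv,.115);L=f(*ball,.1);y=(A-B);D=np.linalg.norm(y);y/=D;x=np.array([y[1],-y[0]])
    C=(A+B)/2;g=lambda p:np.array([(p-C)@x,(p-C)@y])*1000
    print(n,"post dist",D.round(3),"mid",C.round(3),"x",x.round(3),"pivot",g(V).round(1),"ball",g(L).round(1),"corners",[g(f(*c,.012)).round(0).tolist() for c in cor])
    C2=V+x*.0205-y*.08;print(" bar centre from pivot",C2.round(3),"lever len",np.linalg.norm(V-L).round(3),"blade ang to -y",np.arctan2(-(L-V)@x,-(L-V)@y).round(3))
    print(" press pt",(V+(L-V)*110/152).round(3))
E
```

```text
left post dist 0.221 mid [0.574 0.226] x [ 0.996 -0.085] pivot [-21.1  79.6] ball [-87.7 -57.1] corners [[-73.0, 128.0], [-73.0, -130.0], [22.0, -131.0]]
 bar centre from pivot [0.573 0.225] lever len 0.152 blade ang to -y 0.453
 press pt [0.503 0.212]
right post dist 0.221 mid [ 0.584 -0.171] x [ 0.973 -0.232] pivot [-20.1  79.4] ball [-88.4 -54.6] corners [[-72.0, 128.0], [-72.0, -129.0]]
 bar centre from pivot [ 0.585 -0.171] lever len 0.15 blade ang to -y 0.472
 press pt [ 0.513 -0.172]
```

```bash
python3 -m crank '[{"dp":[-33,32,0],"delta_rot":[0,0,0],"fingers":1},{"dp":[-33,32,0],"delta_rot":[0,0,0],"fingers":1},{"dp":[-33,32,0],"delta_rot":[0,0,0],"fingers":1},{"dp":[-33,32,0],"delta_rot":[0,0,0],"fingers":1},{"dp":[-33,32,0],"delta_rot":[0,0,0],"fingers":1},{"dp":[-33,32,0],"delta_rot":[0,0,0],"fingers":1},{"dp":[-33,32,0],"delta_rot":[0,0,0],"fingers":1},{"dp":[-33,32,0],"delta_rot":[0,0,0],"fingers":1},{"dp":[-33,32,0],"delta_rot":[0,0,0],"fingers":1},{"dp":[-33,32,0],"delta_rot":[0,0,0],"fingers":1},{"dp":[-33,32,0],"delta_rot":[0,0,0],"fingers":1},{"dp":[-33,32,0],"delta_rot":[0,0,0],"fingers":1}]'
python3 -m crank '[{"dp":[0,0,0],"delta_rot":[0,0,-8],"fingers":1},{"dp":[0,0,0],"delta_rot":[0,0,-8],"fingers":1},{"dp":[0,0,0],"delta_rot":[0,0,-8],"fingers":1},{"dp":[0,0,0],"delta_rot":[0,0,-8],"fingers":1},{"dp":[0,0,0],"delta_rot":[0,0,-8],"fingers":1},{"dp":[0,0,0],"delta_rot":[0,0,-8],"fingers":1},{"dp":[0,0,0],"delta_rot":[0,0,0],"fingers":1},{"dp":[0,0,0],"delta_rot":[0,0,0],"fingers":1}]'
cat > st.py <<'E'
import sys,numpy as np
from workcell import telemetry
H={'R':([.513,-.172],-13.4),'L':([.503,.212],-4.9)}
p0,a=H[sys.argv[1]];s=telemetry.read_state();R=np.array(s["ee_rot"]);p=np.array(s["position"])
a=np.radians(a-10.9);n=np.array([np.cos(a),np.sin(a),0]);l=np.array([-n[1],n[0],0])  # n: press, l: to pivot
d=p-np.r_[p0,.253];F=np.array(s["wrist_force"])
print("t",round(s["clock"],2),"rel to press pt [press,along,up] mm",(np.array([d@n,d@l,d[2]])*1000).round(1),"F",np.round([F@n,F@l,F[2]],1),"grip",round(s["grip_width"],2),"yaw err -y",np.degrees(np.arctan2(-R[:,1]@l,-R[:,1]@n)).round(1),"tilt",np.degrees(np.arccos(-R[2,2])).round(2),"Rz",R[2].round(4))
g=np.r_[p0,.253]-.05*n;print("to standoff, tool mm",(R.T@(g-p)*1000).round(1))
E
python3 st.py R
```

```text
clock: 1.3
position: [0.4658, -0.1555, 0.4047]
ee_rot: [[-0.953, -0.303, 0.0], [-0.303, 0.953, 0.0], [-0.0, 0.0, -1.0]]
wrist_force: [0.8, -0.4, -0.3]
grip_width: -0.0
gripper_force: 0.0
clock: 2.1
position: [0.4654, -0.1573, 0.4045]
ee_rot: [[-0.416, -0.909, -0.0], [-0.909, 0.416, 0.0], [0.0, 0.0, -1.0]]
wrist_force: [0.7, -0.9, -0.3]
grip_width: -0.004
gripper_force: 0.0
t 2.1 rel to press pt [press,along,up] mm [-49.4  -6.2 151.5] F [ 1.  -0.5 -0.3] grip -0.0 yaw err -y -0.3 tilt 0.02 Rz [ 1.e-04  4.e-04 -1.e+00]
to standoff, tool mm [ -6.2   0.6 151.5]
```

```bash
python3 -m crank '[{"dp":[-1,0,30],"delta_rot":[0,0,0],"fingers":1},{"dp":[-1,0,30],"delta_rot":[0,0,0],"fingers":1},{"dp":[-1,0,30],"delta_rot":[0,0,0],"fingers":1},{"dp":[-1,0,30],"delta_rot":[0,0,0],"fingers":1},{"dp":[-2,0,31],"delta_rot":[0,0,0],"fingers":1},{"dp":[0,0,0],"delta_rot":[0,0,0],"fingers":1},{"dp":[0,0,0],"delta_rot":[0,0,0],"fingers":1}]'; python3 st.py R
python3 - <<'E'
from workcell import eyes
import cv2,numpy as np
d=eyes.snapshot("wrist");cv2.imwrite("pics/w1.png",d["image"]);np.savez("pics/w1.npz",**d)
E
```

```text
clock: 2.8
position: [0.4682, -0.1519, 0.254]
ee_rot: [[-0.414, -0.91, -0.001], [-0.91, 0.414, -0.001], [0.001, 0.001, -1.0]]
wrist_force: [1.1, -0.1, 0.6]
grip_width: 0.002
gripper_force: 0.0
t 2.8 rel to press pt [press,along,up] mm [-49.   -0.1   1. ] F [1.  0.4 0.6] grip 0.0 yaw err -y -0.2 tilt 0.08 Rz [ 1.e-03  9.e-04 -1.e+00]
to standoff, tool mm [-0.1  1.   1. ]
```

View pics/w1.png

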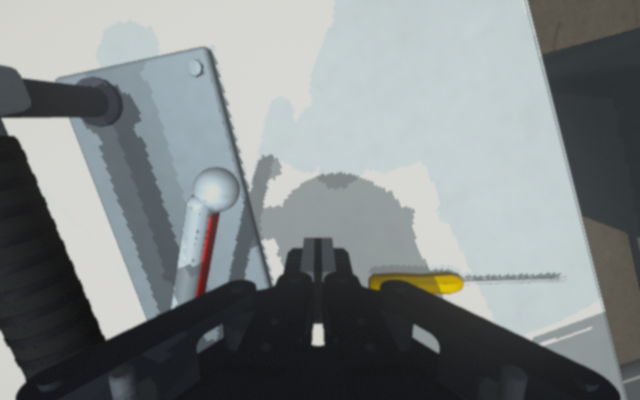

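```bash
python3 - <<'E'
from m import *
d=np.load("pics/w1.npz");P=cloud(d,d["T_tool_cam"])
Q=P[(d["image"].max(2)<75)&(d["range_z"]>0)&(np.arange(400)[:,None]>235)&(np.arange(640)[None]>190)];Q=Q[(Q[:,2]<.18)&(Q[:,1]<.01)]*1000
for y in range(0,-75,-5):
    m=(Q[:,1]<=y)&(Q[:,1]>y-5)
    if m.any():print(y,m.sum(),"max z",Q[m,2].max().round(0),"x",Q[m,0].min().round(0),Q[m,0].max().round(0))
for u,v in [(205,250),(210,220),(196,280),(215,190)]: print(u,v,(P[v,u]*1000).round(0))
E
```

```text
0 2489 max z 167.0 x -9.0 19.0
-5 3176 max z 165.0 x 8.0 23.0
-10 2892 max z 165.0 x 8.0 23.0
-15 1567 max z 132.0 x 8.0 22.0
-20 1247 max z 129.0 x -1.0 16.0
-25 1441 max z 129.0 x -7.0 16.0
-30 1739 max z 126.0 x -7.0 15.0
-35 397 max z 121.0 x -7.0 14.0
-50 6 max z 157.0 x -9.0 -6.0
205 250 [ 16. -45. 147.]
210 220 [ 28. -42. 149.]
196 280 [  2. -50. 147.]
215 190 [ 40. -39. 146.]
```

```bash
python3 -m crank '[{"dp":[0,-6,-2],"delta_rot":[0,0,0],"fingers":1},{"dp":[0,-6,-2],"delta_rot":[0,0,0],"fingers":1},{"dp":[0,-6,0],"delta_rot":[0,0,0],"fingers":1},{"dp":[0,-6,0],"delta_rot":[0,0,0],"fingers":1},{"dp":[0,0,0],"delta_rot":[0,0,0],"fingers":1}]' >/dev/null; python3 st.py R; for i in 1 ; do python3 -m crank '[{"dp":[0,-5,0],"delta_rot":[0,0,0],"fingers":1},{"dp":[0,-5,0],"delta_rot":[0,0,0],"fingers":1},{"dp":[0,0,0],"delta_rot":[0,0,0],"fingers":1}]'>/dev/null; python3 st.py R; done;  python3 -m crank '[{"dp":[0,-5,0],"delta_rot":[0,0,0],"fingers":1},{"dp":[0,-5,0],"delta_rot":[0,0,0],"fingers":1},{"dp":[0,0,0],"delta_rot":[0,0,0],"fingers":1}]'>/dev/null; python3 st.py R
```

```text
t 3.35 rel to press pt [press,along,up] mm [-24.4  -0.2   4.8] F [-0.1  0.2  1.6] grip -0.0 yaw err -y -0.1 tilt 0.03 Rz [-1.e-04 -6.e-04 -1.e+00]
to standoff, tool mm [-0.1 25.6  4.8]
t 3.65 rel to press pt [press,along,up] mm [-15.1  -0.3   4.4] F [-2.6  1.   1.5] grip 0.0 yaw err -y -0.1 tilt 0.06 Rz [ 4.e-04  1.e-03 -1.e+00]
to standoff, tool mm [-0.2 34.9  4.5]
t 3.95 rel to press pt [press,along,up] mm [-5.2 -0.5  4.2] F [-3.5 -0.6  0.3] grip 0.0 yaw err -y -0.1 tilt 0.09 Rz [ 7.0e-04  1.5e-03 -1.0e+00]
to standoff, tool mm [-0.4 44.8  4.3]
```

```bash
python3 -m crank '[{"dp":[0,-5,0],"delta_rot":[0,0,0],"fingers":1},{"dp":[0,-5,0],"delta_rot":[0,0,0],"fingers":1},{"dp":[0,0,0],"delta_rot":[0,0,0],"fingers":1}]'>/dev/null; python3 st.py R;  python3 -m crank '[{"dp":[0,-2,0],"delta_rot":[0,0,0],"fingers":1},{"dp":[0,0,0],"delta_rot":[0,0,0],"fingers":1}]'>/dev/null; python3 st.py R; python3 -m crank '[{"dp":[0,-2,0],"delta_rot":[0,0,0],"fingers":1},{"dp":[0,0,0],"delta_rot":[0,0,0],"fingers":1}]'>/dev/null; python3 st.py R
```

```text
t 4.25 rel to press pt [press,along,up] mm [ 4.6 -0.6  4.2] F [-4.7 -2.1  0.9] grip -0.0 yaw err -y -0.1 tilt 0.1 Rz [ 7.0e-04  1.5e-03 -1.0e+00]
to standoff, tool mm [-0.5 54.6  4.3]
t 4.45 rel to press pt [press,along,up] mm [ 6.2 -0.6  4.3] F [-4.2 -1.7 -0.6] grip -0.0 yaw err -y -0.1 tilt 0.09 Rz [ 6.0e-04  1.5e-03 -1.0e+00]
to standoff, tool mm [-0.5 56.2  4.4]
t 4.65 rel to press pt [press,along,up] mm [ 8.1 -0.6  4.3] F [-4.7 -3.  -0.3] grip -0.0 yaw err -y -0.1 tilt 0.1 Rz [ 6.0e-04  1.7e-03 -1.0e+00]
to standoff, tool mm [-0.5 58.1  4.4]
```

```bash
python3 -m crank '[{"dp":[0,-2,0],"delta_rot":[0,0,0],"fingers":1},{"dp":[0,0,0],"delta_rot":[0,0,0],"fingers":1}]'>/dev/null; python3 st.py R|head -1;  python3 -m crank '[{"dp":[0,-2,0],"delta_rot":[0,0,0],"fingers":1},{"dp":[0,0,0],"delta_rot":[0,0,0],"fingers":1}]'>/dev/null; python3 st.py R|head -1; python3 -m crank '[{"dp":[0,-1,0],"delta_rot":[0,0,0],"fingers":1},{"dp":[0,0,0],"delta_rot":[0,0,0],"fingers":1}]'>/dev/null; python3 st.py R|head -1;python3 -m crank '[{"dp":[0,-1,0],"delta_rot":[0,0,0],"fingers":1},{"dp":[0,0,0],"delta_rot":[0,0,0],"fingers":1}]'>/dev/null; python3 st.py R|head -1
```

```text
t 4.85 rel to press pt [press,along,up] mm [10.1 -0.7  4.3] F [-5.  -3.7 -0.2] grip -0.0 yaw err -y -0.1 tilt 0.11 Rz [ 7.0e-04  1.8e-03 -1.0e+00]
t 5.05 rel to press pt [press,along,up] mm [12.  -0.7  4.3] F [-5.1 -3.8 -1. ] grip -0.0 yaw err -y -0.1 tilt 0.12 Rz [ 8.0e-04  1.9e-03 -1.0e+00]
t 5.25 rel to press pt [press,along,up] mm [12.9 -0.8  4.3] F [-6.  -4.4 -0.4] grip 0.0 yaw err -y -0.1 tilt 0.13 Rz [ 0.001   0.0021 -1.    ]
t 5.45 rel to press pt [press,along,up] mm [13.9 -0.8  4.3] F [-5.6 -4.5  0.6] grip 0.0 yaw err -y -0.1 tilt 0.14 Rz [ 0.001   0.0022 -1.    ]
```

```bash
python3 -m crank '[{"dp":[0,-1,0],"delta_rot":[0,0,0],"fingers":1},{"dp":[0,0,0],"delta_rot":[0,0,0],"fingers":1}]'>/dev/null; python3 st.py R|head -1;  python3 -m crank '[{"dp":[0,-1,0],"delta_rot":[0,0,0],"fingers":1},{"dp":[0,0,0],"delta_rot":[0,0,0],"fingers":1}]'>/dev/null; python3 st.py R|head -1; python3 -m crank '[{"dp":[0,-1,0],"delta_rot":[0,0,0],"fingers":1},{"dp":[0,0,0],"delta_rot":[0,0,0],"fingers":1}]'>/dev/null; python3 st.py R|head -1;python3 -m crank '[{"dp":[0,-1,0],"delta_rot":[0,0,0],"fingers":1},{"dp":[0,0,0],"delta_rot":[0,0,0],"fingers":1}]'>/dev/null; python3 st.py R|head -1
```

```text
t 5.65 rel to press pt [press,along,up] mm [14.8 -0.9  4.3] F [-5.9 -4.3  0.2] grip 0.0 yaw err -y -0.1 tilt 0.15 Rz [ 0.0011  0.0023 -1.    ]
t 5.85 rel to press pt [press,along,up] mm [15.8 -0.9  4.3] F [-5.4 -4.5 -0.1] grip -0.0 yaw err -y -0.1 tilt 0.15 Rz [ 0.0011  0.0023 -1.    ]
t 6.05 rel to press pt [press,along,up] mm [16.8 -0.9  4.3] F [-6.4 -4.3  0.1] grip -0.0 yaw err -y -0.1 tilt 0.15 Rz [ 0.0012  0.0024 -1.    ]
t 6.25 rel to press pt [press,along,up] mm [17.8 -0.9  4.3] F [-5.6 -5.1  0.3] grip 0.0 yaw err -y -0.1 tilt 0.16 Rz [ 0.0012  0.0025 -1.    ]
```

```bash
python3 -m crank '[{"dp":[0,-1,0],"delta_rot":[0,0,0],"fingers":1},{"dp":[0,-1,0],"delta_rot":[0,0,0],"fingers":1},{"dp":[0,0,0],"delta_rot":[0,0,0],"fingers":1}]'>/dev/null; python3 st.py R|head -1; python3 -m crank '[{"dp":[0,-1,0],"delta_rot":[0,0,0],"fingers":1},{"dp":[0,-1,0],"delta_rot":[0,0,0],"fingers":1},{"dp":[0,0,0],"delta_rot":[0,0,0],"fingers":1}]'>/dev/null; python3 st.py R|head -1; python3 -m crank '[{"dp":[0,-1,0],"delta_rot":[0,0,0],"fingers":1},{"dp":[0,-1,0],"delta_rot":[0,0,0],"fingers":1},{"dp":[0,0,0],"delta_rot":[0,0,0],"fingers":1}]'>/dev/null; python3 st.py R|head -1
```

```text
t 6.55 rel to press pt [press,along,up] mm [19.8 -0.9  4.3] F [-5.8 -4.8  0.2] grip -0.0 yaw err -y -0.1 tilt 0.16 Rz [ 0.0012  0.0025 -1.    ]
t 6.85 rel to press pt [press,along,up] mm [21.7 -0.9  4.3] F [-6.5 -4.6  1.2] grip 0.0 yaw err -y -0.1 tilt 0.16 Rz [ 0.0012  0.0025 -1.    ]
t 7.15 rel to press pt [press,along,up] mm [23.7 -0.9  4.3] F [-5.4 -4.4  0.9] grip 0.0 yaw err -y -0.1 tilt 0.16 Rz [ 0.0011  0.0026 -1.    ]
```

```bash
python3 - <<'E'
from workcell import eyes
import cv2,numpy as np
d=eyes.snapshot("wrist");cv2.imwrite("pics/w2.png",d["image"]);np.savez("pics/w2.npz",**d)
E
```

```text
(no output)
```

View pics/w2.png

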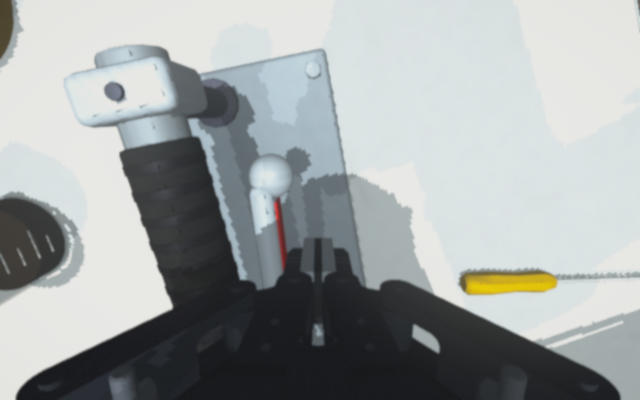

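```bash
cat > ball.py <<'E'
import sys
from m import *
from workcell import telemetry
C={'R':([.585,-.171],-13.4),'L':([.573,.225],-4.9)}
def ang(f,which,px):
    s=telemetry.read_state();W=np.eye(4);W[:3,:3]=s["ee_rot"];W[:3,3]=s["position"]
    d=dict(np.load(f));d["pose"]=W@d["T_tool_cam"]
    c,a=C[which];a=np.radians(a);x=np.array([np.cos(a),np.sin(a)]);y=np.array([-x[1],x[0]])
    for u,v in px:
        q=ray(d,u,v,.1)[:2]-c;h=np.array([q@x,q@y])*1000
        print((u,v),h.round(1),"phi",np.arctan2(-(h[0]+20.5),80-h[1]).round(3),"r",np.hypot(h[0]+20.5,80-h[1]).round(0))
E
python3 -c "
from ball import *
ang('pics/w2.npz','R',[(270,175),(262,230),(212,200),(217,240)])"
```

```text
(270, 175) [-36.3 -69.9] phi 0.105 r 151.0
(262, 230) [-27.6 -47.6] phi 0.055 r 128.0
(212, 200) [-10.4 -64.3] phi -0.07 r 145.0
(217, 240) [ -7.6 -46.8] phi -0.101 r 127.0
```

```bash
python3 -m crank '[{"dp":[0,-1,0],"delta_rot":[0,0,0],"fingers":1},{"dp":[0,-1,0],"delta_rot":[0,0,0],"fingers":1},{"dp":[0,0,0],"delta_rot":[0,0,0],"fingers":1}]'>/dev/null; python3 st.py R|head -1; python3 -m crank '[{"dp":[0,-1,0],"delta_rot":[0,0,0],"fingers":1},{"dp":[0,-1,0],"delta_rot":[0,0,0],"fingers":1},{"dp":[0,0,0],"delta_rot":[0,0,0],"fingers":1}]'>/dev/null; python3 st.py R|head -1; python3 -m crank '[{"dp":[0,-1,0],"delta_rot":[0,0,0],"fingers":1},{"dp":[0,0,0],"delta_rot":[0,0,0],"fingers":1}]'>/dev/null; python3 st.py R|head -1;python3 -m crank '[{"dp":[0,-1,0],"delta_rot":[0,0,0],"fingers":1},{"dp":[0,0,0],"delta_rot":[0,0,0],"fingers":1}]'>/dev/null; python3 st.py R|head -1
```

```text
t 7.5 rel to press pt [press,along,up] mm [25.7 -0.8  4.3] F [-6.6 -3.7  1.6] grip 0.0 yaw err -y -0.1 tilt 0.16 Rz [ 0.001   0.0026 -1.    ]
t 7.8 rel to press pt [press,along,up] mm [27.7 -0.7  4.3] F [-6.2 -2.8  1.5] grip -0.0 yaw err -y -0.1 tilt 0.15 Rz [ 9.0e-04  2.5e-03 -1.0e+00]
t 8.0 rel to press pt [press,along,up] mm [28.7 -0.7  4.3] F [-6.4 -2.5  1.3] grip 0.0 yaw err -y -0.1 tilt 0.15 Rz [ 8.0e-04  2.5e-03 -1.0e+00]
t 8.2 rel to press pt [press,along,up] mm [29.7 -0.6  4.3] F [-7.7 -1.7  1.2] grip -0.0 yaw err -y -0.1 tilt 0.15 Rz [ 7.0e-04  2.5e-03 -1.0e+00]
```

```bash
python3 -m crank '[{"dp":[0,-1,0],"delta_rot":[0,0,0],"fingers":1},{"dp":[0,0,0],"delta_rot":[0,0,0],"fingers":1}]'>/dev/null; python3 st.py R|head -1; python3 -m crank '[{"dp":[0,-1,0],"delta_rot":[0,0,0],"fingers":1},{"dp":[0,0,0],"delta_rot":[0,0,0],"fingers":1}]'>/dev/null; python3 st.py R|head -1
```

```text
t 8.4 rel to press pt [press,along,up] mm [30.7 -0.5  4.3] F [-6.9 -2.2  1.4] grip 0.0 yaw err -y -0.1 tilt 0.15 Rz [ 6.0e-04  2.5e-03 -1.0e+00]
t 8.6 rel to press pt [press,along,up] mm [31.7 -0.4  4.3] F [-7.8 -1.7  1.1] grip 0.0 yaw err -y -0.1 tilt 0.14 Rz [ 5.0e-04  2.4e-03 -1.0e+00]
```

```bash
python3 -m crank '[{"dp":[0,-1,0],"delta_rot":[0,0,0],"fingers":1},{"dp":[0,0,0],"delta_rot":[0,0,0],"fingers":1}]'>/dev/null; python3 st.py R|head -1; python3 -m crank '[{"dp":[0,-1,0],"delta_rot":[0,0,0],"fingers":1},{"dp":[0,0,0],"delta_rot":[0,0,0],"fingers":1}]'>/dev/null; python3 st.py R|head -1
```

```text
t 8.8 rel to press pt [press,along,up] mm [32.7 -0.4  4.3] F [-7.9 -0.4  1.1] grip 0.0 yaw err -y -0.1 tilt 0.14 Rz [ 4.0e-04  2.5e-03 -1.0e+00]
t 9.0 rel to press pt [press,along,up] mm [33.7 -0.3  4.3] F [-8.  -0.8  1.3] grip -0.0 yaw err -y -0.1 tilt 0.14 Rz [ 3.0e-04  2.4e-03 -1.0e+00]
```

```bash
python3 -m crank '[{"dp":[0,-1,0],"delta_rot":[0,0,0],"fingers":1},{"dp":[0,0,0],"delta_rot":[0,0,0],"fingers":1}]'>/dev/null; python3 st.py R|head -1; python3 -m crank '[{"dp":[0,-1,0],"delta_rot":[0,0,0],"fingers":1},{"dp":[0,0,0],"delta_rot":[0,0,0],"fingers":1}]'>/dev/null; python3 st.py R|head -1
```

```text
t 9.2 rel to press pt [press,along,up] mm [34.4 -0.3  4.2] F [-8.2  0.8  1.9] grip -0.0 yaw err -y -0.1 tilt 0.17 Rz [ 2.e-04  3.e-03 -1.e+00]
t 9.4 rel to press pt [press,along,up] mm [34.9 -0.3  4.2] F [-11.3   1.9   3. ] grip -0.0 yaw err -y -0.1 tilt 0.25 Rz [ 4.0e-04  4.3e-03 -1.0e+00]
```

```bash
python3 -m crank '[{"dp":[0,-1,0],"delta_rot":[0,0,0],"fingers":1},{"dp":[0,0,0],"delta_rot":[0,0,0],"fingers":1}]'>/dev/null; python3 st.py R|head -1; python3 - <<'E'
from workcell import eyes
import cv2,numpy as np
d=eyes.snapshot("wrist");cv2.imwrite("pics/w3.png",d["image"]);np.savez("pics/w3.npz",**d)
E
```

```text
t 9.6 rel to press pt [press,along,up] mm [35.3 -0.2  4.1] F [-15.    3.    6.5] grip -0.01 yaw err -y -0.1 tilt 0.32 Rz [ 5.0e-04  5.5e-03 -1.0e+00]
```

View pics/w3.png

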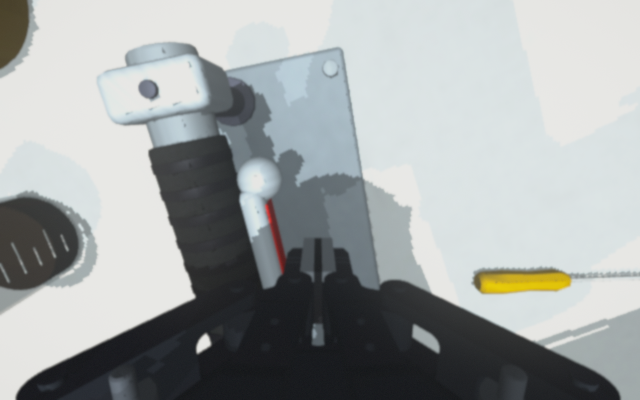

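```bash
python3 -m crank '[{"dp":[0,5,0],"delta_rot":[0,0,0],"fingers":1},{"dp":[0,10,0],"delta_rot":[0,0,0],"fingers":1},{"dp":[0,10,0],"delta_rot":[0,0,0],"fingers":1},{"dp":[0,10,0],"delta_rot":[0,0,0],"fingers":1},{"dp":[0,10,0],"delta_rot":[0,0,0],"fingers":1},{"dp":[0,10,0],"delta_rot":[0,0,0],"fingers":1},{"dp":[0,10,0],"delta_rot":[0,0,0],"fingers":1},{"dp":[0,10,0],"delta_rot":[0,0,0],"fingers":1},{"dp":[0,10,0],"delta_rot":[0,0,0],"fingers":1},{"dp":[0,0,-30],"delta_rot":[0,0,0],"fingers":1},{"dp":[0,0,-40],"delta_rot":[0,0,0],"fingers":1},{"dp":[0,0,-30],"delta_rot":[0,0,0],"fingers":1}]'; python3 st.py R; python3 st.py L;python3 - <<'E'
from m import *
from workcell import eyes
d=eyes.snapshot("top");np.savez("pics/top1.npz",**d);i=d["image"][165:280,170:420];cv2.imwrite("pics/c2.png",cv2.resize(i,None,fx=3.2,fy=3.2,interpolation=cv2.INTER_CUBIC))
E
```

```text
clock: 10.85
position: [0.4696, -0.1526, 0.3599]
ee_rot: [[-0.412, -0.911, 0.002], [-0.911, 0.412, -0.0], [-0.0, -0.002, -1.0]]
wrist_force: [1.3, -0.0, -0.8]
grip_width: 0.002
gripper_force: 0.0
t 10.85 rel to press pt [press,along,up] mm [-4.750e+01 -1.000e-01  1.069e+02] F [ 1.2  0.5 -0.8] grip 0.0 yaw err -y -0.0 tilt 0.1 Rz [-2.0e-04 -1.7e-03 -1.0e+00]
to standoff, tool mm [-1.000e-01  2.700e+00  1.069e+02]
t 10.85 rel to press pt [press,along,up] mm [  67.2 -359.9  106.9] F [ 1.3  0.4 -0.8] grip 0.0 yaw err -y -8.5 tilt 0.1 Rz [-2.0e-04 -1.7e-03 -1.0e+00]
to standoff, tool mm [-338.5  169.5  106.7]
```

View pics/c2.png

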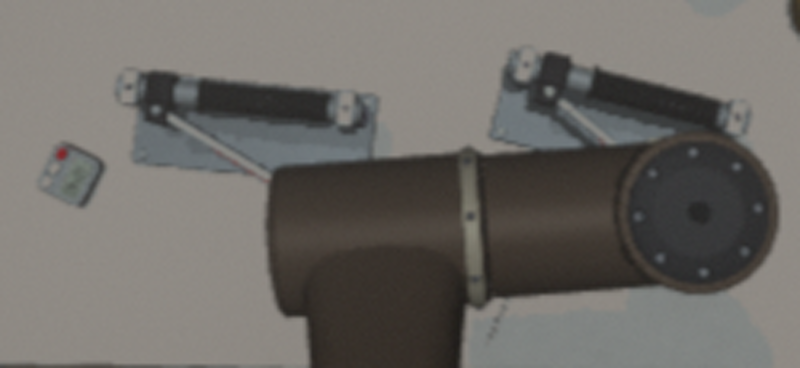

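```bash
python3 -m crank '[{"dp":[-17,8.5,0],"delta_rot":[0,0,0],"fingers":1},{"dp":[-34,17,0],"delta_rot":[0,0,0],"fingers":1},{"dp":[-34,17,0],"delta_rot":[0,0,0],"fingers":1},{"dp":[-34,17,0],"delta_rot":[0,0,0],"fingers":1},{"dp":[-34,17,0],"delta_rot":[0,0,0],"fingers":1},{"dp":[-34,17,0],"delta_rot":[0,0,0],"fingers":1},{"dp":[-34,17,0],"delta_rot":[0,0,0],"fingers":1},{"dp":[-34,17,0],"delta_rot":[0,0,0],"fingers":1},{"dp":[-34,17,0],"delta_rot":[0,0,0],"fingers":1},{"dp":[-34,17,0],"delta_rot":[0,0,0],"fingers":1},{"dp":[-17,8.5,0],"delta_rot":[0,0,0],"fingers":1},{"dp":[0,0,0],"delta_rot":[0,0,-8.5],"fingers":1}]' >/dev/null; python3 -m crank '[{"dp":[0,0,0],"delta_rot":[0,0,0],"fingers":1},{"dp":[0,0,0],"delta_rot":[0,0,0],"fingers":1}]'; python3 st.py L
python3 - <<'E'
from m import *
from workcell import eyes
d=eyes.snapshot("top");np.savez("pics/top2.npz",**d);i=d["image"][165:280,170:420];cv2.imwrite("pics/c3.png",cv2.resize(i,None,fx=3.2,fy=3.2,interpolation=cv2.INTER_CUBIC))
E
```

```text
clock: 12.3
position: [0.455, 0.2267, 0.3576]
ee_rot: [[-0.277, -0.961, -0.0], [-0.961, 0.277, -0.0], [0.0, 0.0, -1.0]]
wrist_force: [-1.1, 0.5, 0.8]
grip_width: -0.001
gripper_force: 0.0
t 12.3 rel to press pt [press,along,up] mm [-50.1   1.1 104.6] F [-1.2  0.2  0.8] grip -0.0 yaw err -y -0.3 tilt 0.01 Rz [ 2.e-04  1.e-04 -1.e+00]
to standoff, tool mm [  1.1  -0.2 104.6]
```

View pics/c3.png

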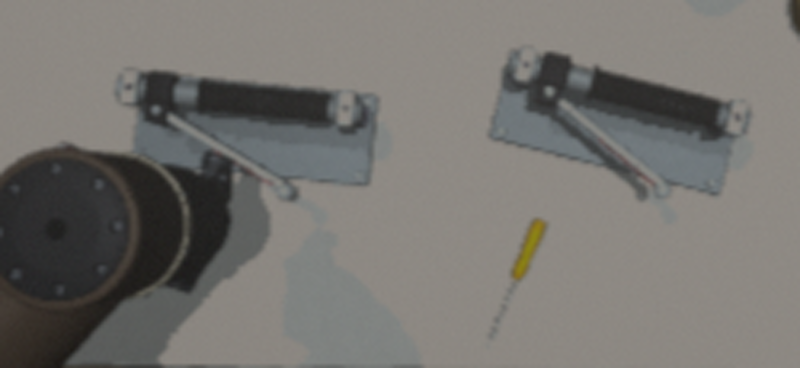

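The right lever is back out, with its ball at crop (660,190) as before. Next I descend and press the left one.

```bash
python3 -m crank '[{"dp":[0,0,25],"delta_rot":[0,0,0],"fingers":1},{"dp":[0,0,25],"delta_rot":[0,0,0],"fingers":1},{"dp":[0,0,25],"delta_rot":[0,0,0],"fingers":1},{"dp":[0,0,25],"delta_rot":[0,0,0],"fingers":1},{"dp":[0,0,0],"delta_rot":[0,0,0],"fingers":1},{"dp":[0,-6,0],"delta_rot":[0,0,0],"fingers":1},{"dp":[0,-6,0],"delta_rot":[0,0,0],"fingers":1},{"dp":[0,-6,0],"delta_rot":[0,0,0],"fingers":1},{"dp":[0,-6,0],"delta_rot":[0,0,0],"fingers":1},{"dp":[0,0,0],"delta_rot":[0,0,0],"fingers":1}]' >/dev/null; python3 st.py L|head -1; python3 -m crank '[{"dp":[0,-5,0],"delta_rot":[0,0,0],"fingers":1},{"dp":[0,-5,0],"delta_rot":[0,0,0],"fingers":1},{"dp":[0,0,0],"delta_rot":[0,0,0],"fingers":1}]'>/dev/null; python3 st.py L|head -1;  python3 -m crank '[{"dp":[0,-5,0],"delta_rot":[0,0,0],"fingers":1},{"dp":[0,-5,0],"delta_rot":[0,0,0],"fingers":1},{"dp":[0,0,0],"delta_rot":[0,0,0],"fingers":1}]'>/dev/null; python3 st.py L|head -1
```

```text
t 13.35 rel to press pt [press,along,up] mm [-25.2   1.7   5.2] F [ 0.1 -0.9  0.1] grip -0.0 yaw err -y -0.1 tilt 0.07 Rz [-9.e-04 -6.e-04 -1.e+00]
t 13.65 rel to press pt [press,along,up] mm [-15.8   1.5   4.6] F [-1.7  0.6  1.1] grip -0.0 yaw err -y -0.1 tilt 0.02 Rz [ 2.e-04  3.e-04 -1.e+00]
t 13.95 rel to press pt [press,along,up] mm [-5.9  1.1  4.3] F [-3.6 -1.3  0.2] grip -0.0 yaw err -y -0.1 tilt 0.09 Rz [ 1.2e-03  9.0e-04 -1.0e+00]
```

```bash
python3 -m crank '[{"dp":[0,-4,0],"delta_rot":[0,0,0],"fingers":1},{"dp":[0,-4,0],"delta_rot":[0,0,0],"fingers":1},{"dp":[0,-2,0],"delta_rot":[0,0,0],"fingers":1},{"dp":[0,0,0],"delta_rot":[0,0,0],"fingers":1}]'>/dev/null; python3 st.py L|head -1;  python3 -m crank '[{"dp":[0,-2,0],"delta_rot":[0,0,0],"fingers":1},{"dp":[0,0,0],"delta_rot":[0,0,0],"fingers":1}]'>/dev/null; python3 st.py L|head -1; python3 -m crank '[{"dp":[0,-2,0],"delta_rot":[0,0,0],"fingers":1},{"dp":[0,0,0],"delta_rot":[0,0,0],"fingers":1}]'>/dev/null; python3 st.py L|head -1;python3 -m crank '[{"dp":[0,-1,0],"delta_rot":[0,0,0],"fingers":1},{"dp":[0,0,0],"delta_rot":[0,0,0],"fingers":1}]'>/dev/null; python3 st.py L|head -1;python3 -m crank '[{"dp":[0,-1,0],"delta_rot":[0,0,0],"fingers":1},{"dp":[0,0,0],"delta_rot":[0,0,0],"fingers":1}]'>/dev/null; python3 st.py L|head -1
```

```text
t 14.35 rel to press pt [press,along,up] mm [3.9 1.1 4.3] F [-4.5 -1.8 -1.1] grip -0.0 yaw err -y -0.1 tilt 0.07 Rz [ 9.e-04  8.e-04 -1.e+00]
t 14.55 rel to press pt [press,along,up] mm [5.7 1.2 4.4] F [-4.1 -2.6 -1.6] grip 0.0 yaw err -y -0.1 tilt 0.06 Rz [ 7.e-04  7.e-04 -1.e+00]
t 14.75 rel to press pt [press,along,up] mm [7.7 1.2 4.4] F [-4.8 -3.  -1. ] grip 0.0 yaw err -y -0.1 tilt 0.06 Rz [ 8.e-04  8.e-04 -1.e+00]
t 14.95 rel to press pt [press,along,up] mm [8.6 1.1 4.4] F [-4.8 -3.1  0.1] grip -0.0 yaw err -y -0.1 tilt 0.07 Rz [ 9.e-04  8.e-04 -1.e+00]
t 15.15 rel to press pt [press,along,up] mm [9.6 1.1 4.4] F [-3.9 -3.5 -1.6] grip -0.0 yaw err -y -0.1 tilt 0.08 Rz [ 1.1e-03  9.0e-04 -1.0e+00]
```

```bash
python3 -m crank '[{"dp":[0,-1,0],"delta_rot":[0,0,0],"fingers":1},{"dp":[0,0,0],"delta_rot":[0,0,0],"fingers":1}]'>/dev/null; python3 st.py L|head -1;  python3 -m crank '[{"dp":[0,-1,0],"delta_rot":[0,0,0],"fingers":1},{"dp":[0,0,0],"delta_rot":[0,0,0],"fingers":1}]'>/dev/null; python3 st.py L|head -1; python3 -m crank '[{"dp":[0,-1,0],"delta_rot":[0,0,0],"fingers":1},{"dp":[0,0,0],"delta_rot":[0,0,0],"fingers":1}]'>/dev/null; python3 st.py L|head -1;python3 -m crank '[{"dp":[0,-1,0],"delta_rot":[0,0,0],"fingers":1},{"dp":[0,0,0],"delta_rot":[0,0,0],"fingers":1}]'>/dev/null; python3 st.py L|head -1
```

```text
t 15.35 rel to press pt [press,along,up] mm [10.6  1.   4.4] F [-3.8 -4.1 -0.6] grip -0.0 yaw err -y -0.1 tilt 0.09 Rz [ 0.0012  0.001  -1.    ]
t 15.55 rel to press pt [press,along,up] mm [11.5  1.   4.4] F [-5.  -3.8 -1.3] grip -0.0 yaw err -y -0.1 tilt 0.1 Rz [ 0.0013  0.0011 -1.    ]
t 15.75 rel to press pt [press,along,up] mm [12.5  0.9  4.4] F [-4.6 -4.6 -0.7] grip 0.0 yaw err -y -0.1 tilt 0.11 Rz [ 0.0015  0.0012 -1.    ]
t 15.95 rel to press pt [press,along,up] mm [13.5  0.9  4.4] F [-4.8 -3.5  0.7] grip -0.0 yaw err -y -0.1 tilt 0.11 Rz [ 0.0015  0.0012 -1.    ]
```

```bash
python3 -m crank '[{"dp":[0,-1,0],"delta_rot":[0,0,0],"fingers":1},{"dp":[0,0,0],"delta_rot":[0,0,0],"fingers":1}]'>/dev/null; python3 st.py L|head -1;  python3 -m crank '[{"dp":[0,-1,0],"delta_rot":[0,0,0],"fingers":1},{"dp":[0,0,0],"delta_rot":[0,0,0],"fingers":1}]'>/dev/null; python3 st.py L|head -1; python3 -m crank '[{"dp":[0,-1,0],"delta_rot":[0,0,0],"fingers":1},{"dp":[0,0,0],"delta_rot":[0,0,0],"fingers":1}]'>/dev/null; python3 st.py L|head -1
```

```text
t 16.15 rel to press pt [press,along,up] mm [14.5  0.9  4.4] F [-4.8 -5.1 -0.3] grip 0.0 yaw err -y -0.1 tilt 0.12 Rz [ 0.0016  0.0012 -1.    ]
t 16.35 rel to press pt [press,along,up] mm [15.5  0.8  4.4] F [-5.7 -4.9 -0.7] grip 0.0 yaw err -y -0.1 tilt 0.12 Rz [ 0.0017  0.0013 -1.    ]
t 16.55 rel to press pt [press,along,up] mm [16.1  0.8  4.3] F [-8.9 -4.6  2. ] grip 0.0 yaw err -y -0.1 tilt 0.15 Rz [ 0.0018  0.002  -1.    ]
```

```bash
python3 -m crank '[{"dp":[0,-1,0],"delta_rot":[0,0,0],"fingers":1},{"dp":[0,0,0],"delta_rot":[0,0,0],"fingers":1}]'>/dev/null; python3 st.py L|head -1;  python3 -m crank '[{"dp":[0,-1,0],"delta_rot":[0,0,0],"fingers":1},{"dp":[0,0,0],"delta_rot":[0,0,0],"fingers":1}]'>/dev/null; python3 st.py L|head -1; python3 -m crank '[{"dp":[0,-1,0],"delta_rot":[0,0,0],"fingers":1},{"dp":[0,0,0],"delta_rot":[0,0,0],"fingers":1}]'>/dev/null; python3 st.py L|head -1
python3 - <<'E'
from workcell import eyes
import cv2,numpy as np
d=eyes.snapshot("wrist");cv2.imwrite("pics/w4.png",d["image"]);np.savez("pics/w4.npz",**d)
E
```

```text
t 16.75 rel to press pt [press,along,up] mm [16.6  0.8  4.3] F [-12.   -3.9   4.4] grip 0.0 yaw err -y -0.1 tilt 0.2 Rz [ 0.002   0.0029 -1.    ]
t 16.95 rel to press pt [press,along,up] mm [17.   0.8  4.3] F [-16.5  -2.4   6.4] grip -0.0 yaw err -y -0.1 tilt 0.25 Rz [ 0.002   0.0039 -1.    ]
t 17.15 rel to press pt [press,along,up] mm [17.5  0.8  4.2] F [-21.2  -1.1   9.2] grip -0.0 yaw err -y -0.1 tilt 0.31 Rz [ 0.0023  0.0048 -1.    ]
```

View pics/w4.png

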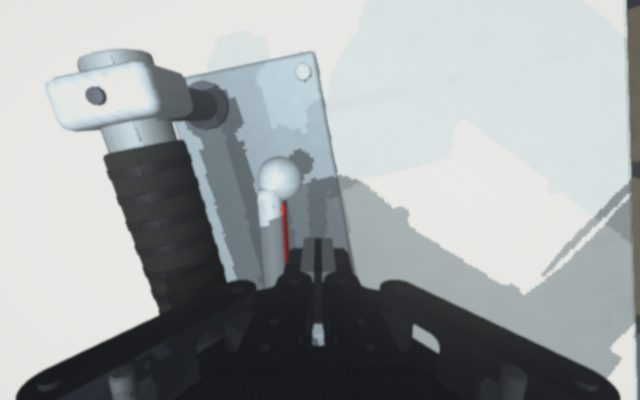

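The ball at (278,177) is still well clear of the grip edge at about (205,200), roughly 25 mm, while the finger pushes with 21 N. So this is the sound lever, against its stop. I'll hold briefly and hand in.

```bash
python3 -m crank '[{"dp":[0,0,0],"delta_rot":[0,0,0],"fingers":1},{"dp":[0,0,0],"delta_rot":[0,0,0],"fingers":1},{"dp":[0,0,0],"delta_rot":[0,0,0],"fingers":1},{"dp":[0,0,0],"delta_rot":[0,0,0],"fingers":1},{"dp":[0,0,0],"delta_rot":[0,0,0],"fingers":1}]'>/dev/null; python3 st.py L|head -1; python3 -c "
from workcell import arm
print(arm.finish_job())"
```

```text
t 17.7 rel to press pt [press,along,up] mm [17.4  0.8  4.2] F [-20.5  -1.9   7.6] grip -0.0 yaw err -y -0.1 tilt 0.3 Rz [ 0.0023  0.0047 -1.    ]
the job is handed in; nothing more can be done
None
```

The right-hand lever is the worn one: it came right in to its grip and has sprung fully back out. The left-hand lever is the sound one, and I handed the job in at 17.7 s while holding it against its stop with about 20 N.

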